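# Swap the worn dressing stick in the travel caddy

### The job

In the steel caddy, replace the worn, short dressing stick with the new long stick of the same thickness: swing the keeper bar well aside (about a quarter turn), take the worn stick out and stand it upright in the aluminium tray, slide the new stick into the square socket until it is fully home, then swing the keeper bar all the way back over it. The thicker stick does not fit and stays standing where it is; do not topple any stick, and leave the tape measure, the spanner and the polishing pad nearest the caddy where they lie.

Things in the scene. Friction and masses are not known exactly. Their poses are not given: they have to be found in the camera images.
- caddy: Steel caddy fixed to the table: base plate 75 mm (its x) by 190 mm (its y, -65 to +125), 8 mm thick, with a dark square socket tube (37 mm outside, 44 mm at its flared mouth, top 68 mm above the table), and at y = +80 mm a round post, 20 mm across, that carries the keeper bar. Origin: on the table, on the socket axis; z up. Socket walls lie along its x and y.
- socket (a point): Centre of the socket mouth, 68 mm above the table. The hole is 27 x 27 mm from its floor (8 mm above the table) up to 58 mm; the top 10 mm flare evenly to 37 x 37 mm at the mouth as a lead-in. Its sides lie along the caddy's x and y.
- pivot (a point): A point on the keeper's vertical hinge axis, at half the bar's height (150 mm above the table), 80 mm from the socket's axis toward the caddy's +y.
- keeper (a joint): Level steel keeper bar, 140 mm long from the pivot, 14 wide, 16 high (142 to 158 mm above the table). 0 = closed, at a stop: points along caddy -y over the socket, 60 mm past its axis. Positive (rad): counter-clockwise from above, free end first toward caddy +x; stop at 1.75. Friction 0.05 N m; stays where left. Clears a fully home new stick by 4 mm, cannot close over a higher one.
- worn_center (a point): Centre of the worn stick: dark grey square abrasive stick 25 x 25 x 95 mm, 140 g, standing loose in the socket at the start with 35 mm showing; axes along its sides, z along its length.
- fresh_center (a point): Centre of the new stick: dark grey square abrasive stick 25 x 25 x 130 mm, 190 g, standing upright on the table; axes along its sides, z along its length. Fully home in the socket its centre is 73 mm and its top 138 mm above the table.
- thick_center (a point): Centre of the thick stick, to be left alone: same dark grey abrasive, 38 x 38 x 130 mm, standing upright on the table.
- tray: Open aluminium tray fixed to the table, 130 mm (its x) by 110 mm (its y), walls 4 mm thick and 30 mm high, floor 4 mm thick. Origin: centre of its underside, on the table.
- pad_a: Polishing pad lying flat, the one nearest the caddy, a bystander: disc 75 mm across, 8 mm thick. Origin: centre of its underside.
- tape: Tape measure, a bystander: 72 x 38 x 66 mm high. Origin: centre of its underside.
- spanner: Spanner, 200 mm long, lying flat, a bystander.
Things that resemble listed ones, but are neither listed nor needed, are in the scene too. What is shaped like the part that bears worn_center but blue is not meant.

How it is judged:
By the outcome, as a careful person would: the job done as asked, in the order asked, and still so for the second after the job is handed in, with the robot touching nothing.
It also fails if it takes over 72 s, if anything falls off the work surface, if the arm or the gripper's body presses on something with over 40 N, if the wrist force passes 120 N, or if a joint passes its speed limit or range.

### The arm

A 7-joint arm with a two-finger parallel gripper is mounted at the origin on the work surface. World frame = base frame: x ahead of the robot, y to its left, z up, the work surface at z = 0. Lengths are in mm, angles in degrees, forces in N, time in s.
With the tool pointing down it reaches from about 400 to 850 mm from the base axis. Payload 4.4 kg.
Tool frame: the origin (TCP) lies at the very end of the fingers, on their centre line; the grasp point (between the pads) lies 19 mm behind it; z points along the fingers, y is the line along which they close (so a half turn about z gives the same grasp; the last joint's range is limited). The gripper opens to 94 mm and grips with 3 to 60 N. Pads are 16 mm wide; open, the fingers measure 119 mm over their backs; the gripper's body (75 mm by 177 mm) begins 78 mm behind the grasp point.
Start: joints at [66.36, 36.005, 2.206, 86.941, -1.547, 57.084, -1.146], TCP at [220.957, -611.307, 205.478] pointing down, gripper open.
Joint ranges: [-175.42, 175.42], [-21.48, 121.26], [-71.46, 75.88], [10.55, 141.38], [-63.04, 243.04], [13.31, 113.54], [-168.57, 168.57]. Speed limits (degrees/s): [147.25, 147.25, 180, 180, 180, 180, 180].

### API

Orientations are given as a 3x3 rotation matrix whose columns are the frame's x, y, z axes.
In Python, from workcell import * gives the robot as it stands. The module is installed in compiled form; this text tells all that it offers.
- The arm moves only by the tool move_arm, never from a script. Its argument "plan" is a list that holds one entry, the list of rows, each a list of 7 numbers: the shift along the tool's x, y, z as a fraction of full scale, then the turn, a rotation vector about the tool's x, y, z as a fraction of full scale, then the opening, from 0 (shut) to 1 (fully open). A call has 1 to 20 rows; each row shifts and turns the commanded pose from where the row before left it, along the tool's axes as they then stand; what a row does not reach is not made up. Full scale, the value 1, is 30 mm for a shift and 0.1 rad for a turn. A row lasts 1/12 s, in which the tool goes at most 41.7 mm and 7.16 degrees, less where a joint would pass 70% of its speed; a pose out of reach is approached as far as the arm can. A call with a number of a shift or a turn outside -1 to 1 is refused whole. A call with a gripper value outside its range is refused whole. The fingers move at their own pace and stop on an object; "newtons" is the grip in N (left out, the last holds). Time passes only in rows, so rows that do not move let the fingers close. It gives the time, the measured TCP pose, the force, the opening and the grip force at its end, in the units of the state.
- get_obs(): the state, without advancing time (a new reading comes with each control period).
- camera(name): name is "side" or "top" or "wrist"; returns the picture (400x640x3 uint8, red, green, blue); there is no depth.
- camera_params(name): a dict with "fx", "fy", "cx", "cy" (pixels), "D" ([k1, k2, p1, p2, k3] as OpenCV has them; the pictures are not rectified), "R" (3x3) and "t" (3): a world point X has camera coordinates R X + t; the wrist camera has in their place "mount" (4x4, takes a point from camera to tool coordinates, whose origin is the TCP and whose axes are the flange's). Camera axes: x right, y down, z forward; pixel columns grow to the right and rows downward; lengths in mm; the calibration is good to about 2 mm. A picture is of the moment at which its call begins: read the wrist's pose just before it. camera_params takes no time and is no camera call.
- hand_in(): hands the job in; it is judged then, once.
The state is a dict: "time": time; "qpos": joint angles; "joint_vel": joint speeds; "joint_efforts": joint torques, N m; "tool_pos": TCP position; "tcp_rot": TCP orientation; "force": force on the tool from outside, world axes, zero at the start; "ft_torque": the same for the moment, N m; "width": finger opening in mm; "gripper_force": force on a finger pad.
Only numpy, scipy, OpenCV 4.12 (cv2) and the standard library are available. Lean on these libraries where they do the work, as an engineer would, in place of code of your own. Each camera call takes 0.05 s, during which the arm holds its last target. There are 200 camera calls.

## Working session

There is one attempt and no reset: what is moved stays moved. The work goes in short steps, Python scripts to look and compute and a tool call to move; the robot and the scene stay as the last step left them, time stands still between calls to the robot, and variables do not carry over. Pictures are saved under pics/ and viewed, at most 10 in all, crops included, and the job is handed in when it is done.

Besides the shell and the picture viewer there is one more tool, called by a JSON object that holds its "api" and its "payload", one argument or row to a line. move_arm: Moves the arm, as the interface text tells. Shift numbers are shares of 30 mm and turn numbers shares of 0.1 rad, none past 1 either way. Its arguments: {"type":"object","properties":{"plan":{"type":"array"},"newtons":{"type":"number"}},"required":["plan"]}

```bash
mkdir -p pics; python3 - <<'E'
from workcell import *
import cv2, numpy as np
for n in ["side","top"]:
    cv2.imwrite(f"pics/{n}0.png",camera(n)[:,:,::-1])
    p=camera_params(n); print(n,{k:np.round(v,4).tolist() for k,v in p.items()})
print({k:np.round(v,4).tolist() for k,v in camera_params("wrist").items()})
print({k:np.round(v,3).tolist() for k,v in get_obs().items()})
E
```

```text
side {'fx': 443.1573, 'fy': 443.1573, 'cx': 318.4133, 'cy': 198.6008, 'D': [-0.0383, 0.0, 0.0, 0.0, 0.0], 'R': [[-0.8527, -0.5224, -0.0044], [-0.3543, 0.5846, -0.7299], [0.3838, -0.6208, -0.6836]], 't': [529.7292, 247.9873, 830.1308]}
top {'fx': 373.3671, 'fy': 373.3671, 'cx': 316.2171, 'cy': 198.5603, 'D': [-0.0806, 0.0, 0.0, 0.0, 0.0], 'R': [[-0.0133, -0.9998, -0.0135], [-0.9982, 0.0141, -0.0587], [0.0589, 0.0127, -0.9982]], 't': [68.6741, 596.6898, 886.7495]}
{'fx': 278.1654, 'fy': 278.1654, 'cx': 317.5254, 'cy': 201.3741, 'D': [-0.002, 0.0, 0.0, 0.0, 0.0], 'mount': [[0.0001, -0.969, -0.2471, 72.0304], [1.0, 0.0003, -0.001, 1.3984], [0.0011, -0.2471, 0.969, -179.1577], [0.0, 0.0, 0.0, 1.0]]}
{'time': 0.1, 'qpos': [66.36, 36.054, 2.203, 86.987, -1.547, 57.084, -1.147], 'joint_vel': [-0.047, -0.054, 0.066, -0.22, -0.076, -0.002, -0.111], 'joint_efforts': [0.003, -55.079, 1.148, -18.711, -0.052, 0.019, 0.0], 'tool_pos': [220.758, -610.761, 204.665], 'tcp_rot': [[0.94, 0.34, -0.001], [0.34, -0.94, 0.002], [-0.0, -0.002, -1.0]], 'force': [-0.841, -0.521, 0.0], 'ft_torque': [0.038, 0.004, -0.036], 'gripper_force': 0.0, 'width': 93.787}
```

View pics/top0.png

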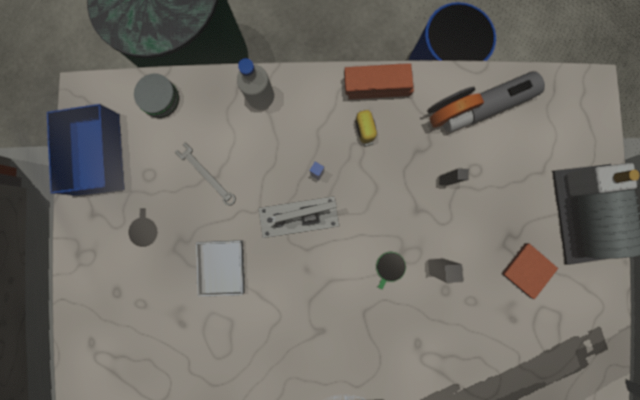

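View pics/side0.png

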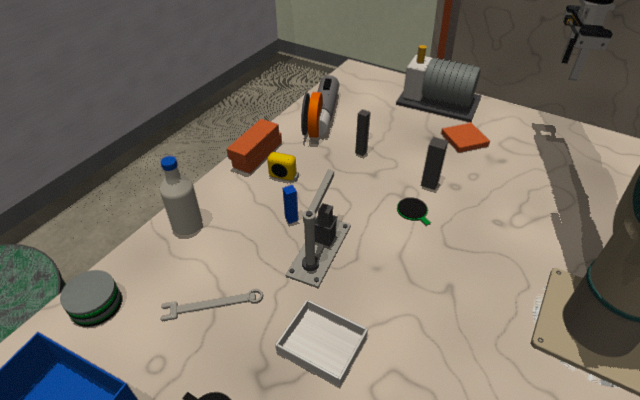

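Side view: caddy at about (320,250), worn stick in the socket (326,220), post at (310,235). Two dark sticks stand free, a thin one at (362,132) and a thicker one at (434,163). The blue decoy is at (291,204) and the tray at (322,342).
Top view: candidates for the new stick are (452,177) thin, (447,270) thick and (317,170) blue. By description I choose the thin dark one at (452,177). Next is a close crop to check it.

```bash
python3 - <<'E'
import cv2, numpy as np
t=cv2.imread("pics/top0.png"); s=cv2.imread("pics/side0.png")
def c(im,x,y,w,h,k): 
    return cv2.resize(im[y:y+h,x:x+w],None,fx=k,fy=k,interpolation=cv2.INTER_CUBIC)
o=np.zeros((600,800,3),np.uint8)
def put(im,x,y): o[y:y+im.shape[0],x:x+im.shape[1]]=im
put(c(t,255,190,100,50,5),0,0)      # caddy top k5 
put(c(t,425,160,60,40,5),500,0)     # fresh top
put(c(t,420,250,60,40,5),500,200)
put(c(s,280,165,80,120,2.9),0,252)  # caddy side k2.9
put(c(s,345,100,60,60,4),232,252)
put(c(s,410,130,60,65,4),500,340 if 0 else 340)
o=np.clip(o.astype(float)*1.5,0,255).astype(np.uint8)
cv2.imwrite("pics/crop1.png",o)
E
```

```text
(no output)
```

View pics/crop1.png

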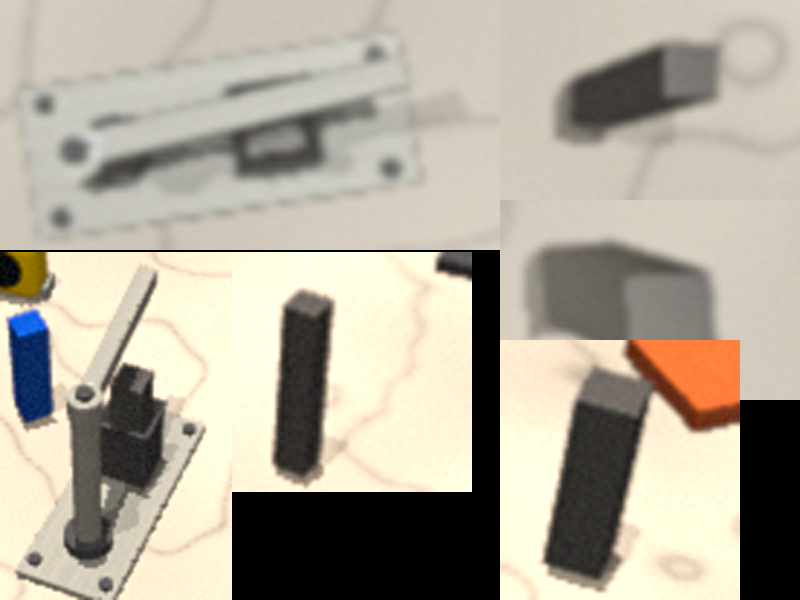

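The crop confirms the choice: the thin dark stick (top face around (466,174) in the top picture) is the new one and the thick one is clearly wider. The worn stick sits in the socket under the closed keeper.

```bash
cat > h.py <<'E'
from workcell import *
import cv2, numpy as np
from scipy.optimize import least_squares
def K(n):
    p=camera_params(n); return p,np.array([[p["fx"],0,p["cx"]],[0,p["fy"],p["cy"]],[0,0,1.]]),np.array(p["D"],float)
def proj(n,X):
    p,k,D=K(n); r=cv2.Rodrigues(np.array(p["R"],float))[0]
    return cv2.projectPoints(np.array(X,float).reshape(-1,1,3),r,np.array(p["t"],float),k,D)[0].reshape(-1,2)
def plane(n,px,z):
    p,k,D=K(n); R=np.array(p["R"]);t=np.array(p["t"])
    u=cv2.undistortPoints(np.array(px,float).reshape(-1,1,2),k,D).reshape(-1,2)
    C=-R.T@t; d=np.c_[u,np.ones(len(u))]@R
    return (C+d*((z-C[2])/d[:,2])[:,None])[:,:2]
def tw(dx,dy,dz=0):
    "world shift -> tool axes, mm"
    return np.round(np.array(get_obs()["tcp_rot"]).T@[dx,dy,dz],1)
E
cat > m.py <<'E'
from h import *
np.set_printoptions(precision=1,suppress=True)
c=lambda P,x,y,ox,oy,k:(np.array(P,float)-[x,y]+.5)/k-.5+[ox,oy]
def show(l,n,px,z):
    w=plane(n,px,z); e=np.diff(np.r_[w,w[:1]],axis=0)
    print(l,n,w.tolist() if 0 else w.mean(0),"edges",np.hypot(*e.T),"dir",np.degrees(np.arctan2(e[:,1],e[:,0])))
show("plate","top",c([(20,93),(402,33),(425,182),(38,237)],0,0,255,190,5),8)
show("plate","side",c([(18,573),(115,600),(206,425),(190,418)],0,252,280,165,2.9),8)
print("pivot",plane("top",c([(75,150)],0,0,255,190,5),158),plane("side",c([(86,394)],0,252,280,165,2.9),158))
print("tip",plane("top",c([(404,75)],0,0,255,190,5),158),plane("side",c([(151,270)],0,252,280,165,2.9),158))
show("fresh","top",c([(672,42),(718,45),(718,100),(660,96)],500,0,425,160,5),130)
show("fresh","side",c([(285,301),(303,290),(334,298),(319,314)],232,252,345,100,4),130)
show("thick","side",c([(580,393),(590,368),(652,386),(640,413)],500,340,410,130,4),130)
show("worn","side",c([(112,388),(130,362),(154,372),(141,400)],0,252,280,165,2.9),103)
show("tray","top",[(199,240),(243,240),(244,294),(200,294)],30)
show("tray","side",[(310,303),(367,333),(341,382),(277,344)],30)
print("blue",plane("side",[(291,188)],95), "padgreen",plane("top",[(391,266)],8))
E
python3 m.py
```

```text
plate top [554.  103.9] edges [189.8  73.7 191.1  71.1] dir [ -81.9 -172.2   97.4    6.8]
plate side [537.3 102.9] edges [ 73.2 183.8  14.6 200.5] dir [-167.3  -81.8   -0.6   81.2]
pivot [[547.5 154.7]] [[546.8 153.1]]
tip [[576.4  19.7]] [[574.3  21.7]]
fresh top [ 639.9 -256.9] edges [20.2 23.8 25.4 24.1] dir [-94.2 177.6  85.5 -14.9]
fresh side [ 640.1 -259.3] edges [18.4 21.8 22.2 26. ] dir [-102.1 -175.3   90.9   -5.3]
thick side [ 428.1 -232.2] edges [27.7 38.4 29.7 37.3] dir [ -81.4 -177.3   95.9   -0.6]
worn side [554.7  77.5] edges [29.9 20.3 30.1 23.9] dir [ -84.6 -180.   102.3    0.9]
tray top [436.1 289.5] edges [107.1 128.4 106.6 129.3] dir [ -90.5 -179.4   90.     0.8]
tray side [426.6 300.4] edges [121.7 103.2 130.4 102.5] dir [179.8  92.4  -0.5 -92.4]
blue [[659.3  53.7]] padgreen [[ 431.3 -119.1]]
```

{"api": "move_arm", "payload": {
  "plan": [
    [[0.4, -0.4, 0, 0, 0, 0, 0], [0.9, -0.9, 0, 0, 0, 0, 0], [0.9, -0.9, 0, 0, 0, 0, 0], [0.9, -0.9, 0, 0, 0, 0, 0], [0.9, -0.9, 0, 0, 0, 0, 0], [0.9, -0.9, 0, 0, 0, 0, 0], [0.9, -0.9, 0, 0, 0, 0, 0], [0.9, -0.9, 0, 0, 0, 0, 0], [0.9, -0.9, 0, 0, 0, 0, 0], [0.9, -0.9, 0, 0, 0, 0, 0], [0.9, -0.9, 0, 0, 0, 0, 0], [0.9, -0.9, 0, 0, 0, 0, 0], [0.9, -0.9, 0, 0, 0, 0, 0], [0.9, -0.9, 0, 0, 0, 0, 0], [0.9, -0.9, 0, 0, 0, 0, 0], [0.9, -0.9, 0, 0, 0, 0, 0], [0.9, -0.9, 0, 0, 0, 0, 0], [0.9, -0.9, 0, 0, 0, 0, 0], [0.9, -0.9, 0, 0, 0, 0, 0], [0.4, -0.4, 0, 0, 0, 0, 0]]
  ]
}}

```text
time: 1.77
tool_pos: [528.8, 47.8, 205.3]
tcp_rot: [[0.938, 0.346, 0.001], [0.346, -0.938, 0.003], [0.002, -0.002, -1.0]]
force: [-0.1, -0.1, 0.4]
width: 0.8
gripper_force: 0.0
```

{"api": "move_arm", "payload": {
  "plan": [
    [[0, 0, 0, 0, 0, 0.9, 0], [0, 0, 0, 0, 0, 1, 0], [0, 0, 0, 0, 0, 0, 0], [0, 0, 0, 0, 0, 0, 0]]
  ]
}}

```text
time: 2.1
tool_pos: [526.9, 41.6, 205.2]
tcp_rot: [[0.987, 0.159, -0.001], [0.159, -0.987, -0.0], [-0.001, 0.0, -1.0]]
force: [-0.6, -0.0, -0.6]
width: 0.2
gripper_force: 0.0
```

```bash
cat >> h.py <<'E'
def wshot(fn,crop=None,k=1,gain=1.4):
    o=get_obs(); im=camera("wrist"); np.savez(fn+".npz",p=o["tool_pos"],R=o["tcp_rot"])
    cv2.imwrite("pics/"+fn+"_raw.png",im[:,:,::-1])
    x,y,w,h=crop or (0,0,640,400)
    c=cv2.resize(im[y:y+h,x:x+w,::-1],None,fx=k,fy=k,interpolation=cv2.INTER_CUBIC)
    cv2.imwrite("pics/"+fn+".png",np.clip(c*gain,0,255)); print(np.round(o["tool_pos"],1),np.round(o["tcp_rot"],3).tolist())
def wplane(fn,px,z):
    s=np.load(""+fn+".npz"); p,k,D=K("wrist"); M=np.array(p["mount"])
    u=cv2.undistortPoints(np.array(px,float).reshape(-1,1,2),k,D).reshape(-1,2)
    d=np.c_[u,np.ones(len(u))]@M[:3,:3].T@s["R"].T; C=s["R"]@M[:3,3]+s["p"]
    return (C+d*((z-C[2])/d[:,2])[:,None])[:,:2]
E
python3 -c "
from h import *
wshot('w1',k=1.25)"
```

```text
[526.9  41.6 205.2] [[0.987, 0.159, -0.001], [0.159, -0.987, -0.0], [-0.001, 0.0, -1.0]][ WARN:0@0.387] global loadsave.cpp:1063 imwrite_ Unsupported depth image for selected encoder is fallbacked to CV_8U.
```

View pics/w1.png

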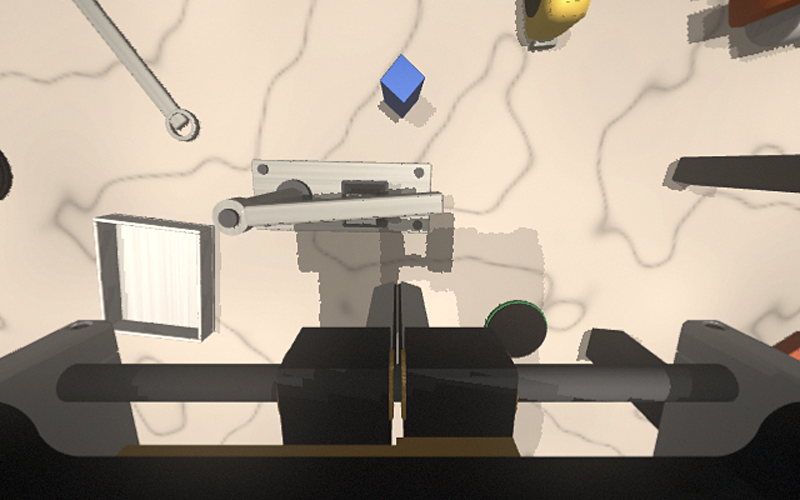

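The wrist view shows the plate's far edge from (252,159) to (432,162), the bar from (229,217) to (442,205), the tray around (158,277), and the closed fingers at (398,290) short of the bar.

```bash
python3 - <<'E'
from h import *
np.set_printoptions(precision=1,suppress=True)
f=lambda P:np.array(P,float)/1.25
def a(P): d=P[1]-P[0]; return np.degrees(np.arctan2(d[1],d[0])),np.hypot(*d)
e=wplane('w1',f([(252,159),(432,163)]),8); print("plate far edge",e,a(e))
h=wplane('w1',f([(263,169),(419,172),(417,225)]),8); print("holes",h,a(h))
b=wplane('w1',f([(229,217),(442,204)]),158); print("pivot,tip",b,a(b))
t=wplane('w1',f([(95,216),(214,225),(212,341),(105,333)]),30);print("tray",t,t.mean(0))
print(wplane('w1',f([(403,77)]),95))
fl=wplane('w1',f([(119,222),(203,227),(200,337),(120,325)]),4); print("floor",fl,fl.mean(0))
E
```

```text
plate far edge [[578.3 202.6]
 [604.2  15.8]] (np.float64(-82.10163971881734), np.float64(188.5040200766785))
holes [[569.9 190.5]
 [592.9  27.7]
 [536.8  20. ]] (np.float64(-81.9405406070287), np.float64(164.4475806392488))
pivot,tip [[547.1 155.3]
 [577.6  19.1]] (np.float64(-77.36854517500159), np.float64(139.61429343797946))
tray [[497.1 350. ]
 [507.1 228.8]
 [373.3 227.1]
 [364.1 346. ]] [435.4 288. ]
[[661.8  57.6]]
floor [[487.1 345.9]
 [496.2 253.8]
 [359.8 254.4]
 [360.5 349.3]] [425.9 300.8]
```

{"api": "move_arm", "payload": {
  "plan": [
    [[0, 0, 1, 0, 0, 0, 0], [0, 0, 0.95, 0, 0, 0, 0], [0.5, 0.04, 0, 0, 0, 0, 0], [0.5, 0.04, 0, 0, 0, 0, 0], [0.55, -0.04, 0, 0, 0, 0, 0], [0.55, -0.04, 0, 0, 0, 0, 0], [0.45, -0.17, 0, 0, 0, 0, 0], [0.45, -0.17, 0, 0, 0, 0, 0], [0.39, -0.28, 0, 0, 0, 0, 0], [0.39, -0.28, 0, 0, 0, 0, 0], [0.31, -0.37, 0, 0, 0, 0, 0], [0.31, -0.37, 0, 0, 0, 0, 0], [0.2, -0.44, 0, 0, 0, 0, 0], [0.2, -0.44, 0, 0, 0, 0, 0], [0.06, -0.25, 0, 0, 0, 0, 0], [0.06, -0.25, 0, 0, 0, 0, 0], [0, 0, 0, 0, 0, 0, 0], [0, 0.7, 0, 0, 0, 0, 0], [0, 0, -1, 0, 0, 0, 0], [0, 0, -1, 0, 0, 0, 0]]
  ]
}}

```text
time: 3.82
tool_pos: [660.9, 130.4, 205.9]
tcp_rot: [[0.988, 0.153, -0.004], [0.153, -0.988, -0.003], [-0.005, 0.002, -1.0]]
force: [0.6, 0.2, 0.0]
width: 0.2
gripper_force: 0.0
```

{"api": "move_arm", "payload": {
  "plan": [
    [[-0.92, 0.32, 0, 0, 0, 0.14, 0.6], [-0.92, 0.32, 0, 0, 0, 0, 0.6], [-0.92, 0.32, 0, 0, 0, 0, 0.6], [-0.92, 0.32, 0, 0, 0, 0, 0.6], [0, 0, 0, 0, 0, 0, 0.6], [0, 0, 0, 0, 0, 0, 0.6]]
  ]
}}

```text
time: 4.32
tool_pos: [557.8, 78.1, 207.8]
tcp_rot: [[0.99, 0.14, 0.001], [0.14, -0.99, -0.0], [0.001, 0.0, -1.0]]
force: [0.5, 0.1, 0.2]
width: 36.8
gripper_force: 0.0
```

```bash
python3 - <<'E' 2>/dev/null
from h import *
wshot('w2')
w=cv2.imread('pics/w2_raw.png'); s=camera('side')[:,:,::-1]
cv2.imwrite('pics/side2_raw.png',s)
a=cv2.resize(w[120:320,170:440],None,fx=1.9,fy=1.9,interpolation=2)   # 513x380
b=cv2.resize(s[150:290,270:365],None,fx=2.9,fy=2.9,interpolation=2)  #275x406
o=np.zeros((410,800,3),np.uint8); o[:a.shape[0],:a.shape[1]]=a; o[:b.shape[0],520:520+b.shape[1]]=b
cv2.imwrite('pics/c2.png',np.clip(o*1.5,0,255).astype(np.uint8))
E
```

```text
[557.8  78.1 207.8] [[0.99, 0.14, 0.001], [0.14, -0.99, -0.0], [0.001, 0.0, -1.0]]
```

View pics/c2.png

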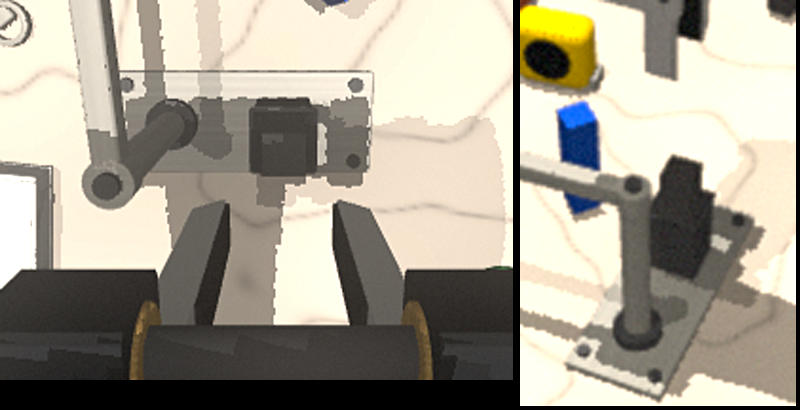

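The bar is open by about a quarter turn or slightly more (it points up-image from its post at (107,185)). The worn stick and socket at (283,138) are too dark to tell apart, so I'll brighten that area.

```bash
python3 - <<'E' 2>/dev/null
from h import *
np.set_printoptions(precision=1,suppress=True)
w=cv2.imread('pics/w2_raw.png')[165:220,290:350]
cv2.imwrite('pics/c3.png',np.clip(255*(cv2.resize(w,None,fx=9,fy=9,interpolation=2)/110.)**.7,0,255).astype(np.uint8))
E
```

```text
(no output)
```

View pics/c3.png

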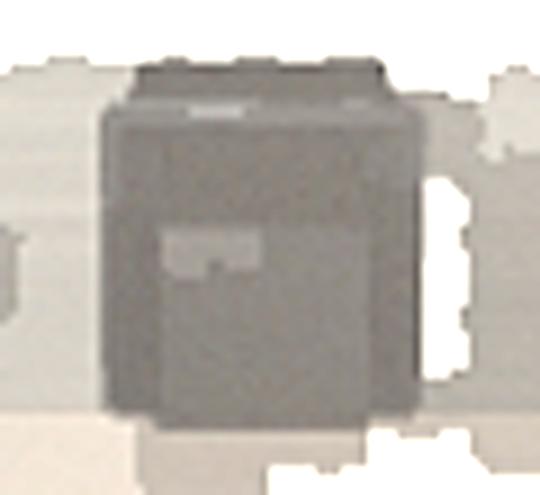

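Now the stick's top face shows in the crop at x 160–370, y 225–430. The socket mouth's outline is at x 102–425, y 105–412.

```bash
python3 - <<'E' 2>/dev/null
from h import *
np.set_printoptions(precision=1,suppress=True)
f=lambda P:(np.array(P,float)+.5)/9-.5+[290,165]
s=wplane('w2',f([(160,225),(370,225),(370,430),(160,430)]),103);print("stick",s.mean(0),np.hypot(*np.diff(s,axis=0).T))
m=wplane('w2',f([(102,105),(425,105),(422,412),(102,412)]),68);print("mouth",m.mean(0),np.hypot(*np.diff(m,axis=0).T))
print("tool delta to stick",tw(*(s.mean(0)-get_obs()["tool_pos"][:2])), "to mouth",tw(*(m.mean(0)-get_obs()["tool_pos"][:2])), get_obs()["tool_pos"])
P=np.array([[-12.5,-12.5],[12.5,-12.5],[12.5,12.5],[-12.5,12.5]])
E
```

```text
stick [558.4  75.6] [24.3 24.7 24.8]
mouth [558.7  75.7] [41.5 41.  42.4]
tool delta to stick [-2.   3.9 -0. ] to mouth [-1.7  3.8 -0. ] [559.8  79.7 207.6]
```

{"api": "move_arm", "payload": {
  "plan": [
    [[-0.06, 0.13, 1, 0, 0, 0, 0.6], [0, 0, 1, 0, 0, 0, 0.6], [0, 0, 1, 0, 0, 0, 0.6], [0, 0, 0.8, 0, 0, 0, 0.6], [0, 0, 0, 0, 0, 0, 0.6], [0, 0, 0, 0, 0, 0, 0.6]]
  ],
  "newtons": 25
}}

```text
time: 4.92
tool_pos: [557.5, 75.8, 92.0]
tcp_rot: [[0.99, 0.143, -0.002], [0.143, -0.99, -0.0], [-0.002, -0.0, -1.0]]
force: [0.3, 0.1, 0.9]
width: 56.4
gripper_force: 0.0
```

{"api": "move_arm", "payload": {
  "plan": [
    [[0, 0, 0.53, 0, 0, 0, 0.6], [0, 0, 0, 0, 0, 0, 0.6], [0, 0, 0, 0, 0, 0, 0.15], [0, 0, 0, 0, 0, 0, 0.15], [0, 0, 0, 0, 0, 0, 0.15], [0, 0, 0, 0, 0, 0, 0.15], [0, 0, 0, 0, 0, 0, 0.15]]
  ],
  "newtons": 25
}}

```text
time: 5.5
tool_pos: [557.8, 75.3, 77.8]
tcp_rot: [[0.99, 0.142, 0.001], [0.142, -0.99, 0.0], [0.001, -0.0, -1.0]]
force: [0.2, -0.2, 0.2]
width: 26.6
gripper_force: 0.1
```

{"api": "move_arm", "payload": {
  "plan": [
    [[0, 0, 0, 0, 0, 0, 0.15], [0, 0, 0, 0, 0, 0, 0.15], [0, 0, -0.3, 0, 0, 0, 0.15], [0, 0, -0.8, 0, 0, 0, 0.15], [0, 0, -0.9, 0, 0, 0, 0.15], [0, 0, -0.9, 0, 0, 0, 0.15], [0, 0, -0.9, 0, 0, 0, 0.15], [0, 0, -0.9, 0, 0, 0, 0.15], [0, 0, -0.8, 0, 0, 0, 0.15], [0, 0, 0, 0, 0, 0, 0.15]]
  ]
}}

```text
time: 6.33
tool_pos: [560.0, 75.5, 247.2]
tcp_rot: [[0.99, 0.142, 0.009], [0.142, -0.99, 0.001], [0.009, -0.0, -1.0]]
force: [1.4, -0.4, -1.5]
width: 24.7
gripper_force: 25.0
```

{"api": "move_arm", "payload": {
  "plan": [
    [[-0.2, -0.5, 0, 0, 0, 0, 0.15], [-0.35, -0.85, 0, 0, 0, 0, 0.15], [-0.35, -0.85, 0, 0, 0, 0, 0.15], [-0.35, -0.85, 0, 0, 0, 0, 0.15], [-0.35, -0.85, 0, 0, 0, 0, 0.15], [-0.35, -0.85, 0, 0, 0, 0, 0.15], [-0.35, -0.85, 0, 0, 0, 0, 0.15], [-0.35, -0.85, 0, 0, 0, 0, 0.15], [-0.35, -0.85, 0, 0, 0, 0, 0.15], [-0.15, -0.35, 0.3, 0, 0, 0, 0.15], [0, 0, 0.9, 0, 0, 0, 0.15], [0, 0, 0.9, 0, 0, 0, 0.15], [0, 0, 0.9, 0, 0, 0, 0.15], [0, 0, 0.9, 0, 0, 0, 0.15], [0, 0, 0.9, 0, 0, 0, 0.15], [0, 0, 0.4, 0, 0, 0, 0.15], [0, 0, 0, 0, 0, 0, 0.15], [0, 0, 0, 0, 0, 0, 0.15]]
  ]
}}

```text
time: 7.83
tool_pos: [430.6, 287.7, 85.0]
tcp_rot: [[0.99, 0.142, -0.002], [0.142, -0.99, -0.002], [-0.002, 0.002, -1.0]]
force: [-0.0, 0.5, -0.4]
width: 24.7
gripper_force: 25.0
```

{"api": "move_arm", "payload": {
  "plan": [
    [[0, 0, 0.12, 0, 0, 0, 0.15], [0, 0, 0.12, 0, 0, 0, 0.15], [0, 0, 0.05, 0, 0, 0, 0.15], [0, 0, 0, 0, 0, 0, 0.15], [0, 0, 0, 0, 0, 0, 0.15]]
  ]
}}

```text
time: 8.25
tool_pos: [431.3, 289.1, 77.8]
tcp_rot: [[0.99, 0.142, 0.001], [0.142, -0.99, 0.0], [0.001, -0.0, -1.0]]
force: [-0.7, 0.5, -0.8]
width: 25.3
gripper_force: 25.0
```

{"api": "move_arm", "payload": {
  "plan": [
    [[0, 0, 0.05, 0, 0, 0, 0.15], [0, 0, 0.04, 0, 0, 0, 0.15], [0, 0, 0, 0, 0, 0, 0.15], [0, 0, 0, 0, 0, 0, 0.15]]
  ]
}}

```text
time: 8.58
tool_pos: [431.1, 288.9, 74.7]
tcp_rot: [[0.99, 0.142, -0.0], [0.142, -0.99, -0.0], [-0.0, 0.0, -1.0]]
force: [-0.2, -0.3, -1.1]
width: 25.0
gripper_force: 25.0
```

{"api": "move_arm", "payload": {
  "plan": [
    [[0, 0, 0.05, 0, 0, 0, 0.15], [0, 0, 0, 0, 0, 0, 0.15], [0, 0, 0, 0, 0, 0, 0.15]]
  ]
}}

```text
time: 8.83
tool_pos: [431.5, 289.3, 73.7]
tcp_rot: [[0.99, 0.142, 0.001], [0.142, -0.99, 0.001], [0.001, -0.001, -1.0]]
force: [-0.4, -0.2, 4.5]
width: 24.8
gripper_force: 25.0
```

{"api": "move_arm", "payload": {
  "plan": [
    [[0, 0, 0, 0, 0, 0, 0.3], [0, 0, 0, 0, 0, 0, 0.35], [0, 0, 0, 0, 0, 0, 0.45], [0, 0, 0, 0, 0, 0, 0.6], [0, 0, 0, 0, 0, 0, 0.6], [0, 0, -0.4, 0, 0, 0, 0.6], [0, 0, -0.9, 0, 0, 0, 0.6], [0, 0, -1, 0, 0, 0, 0.6], [0, 0, -1, 0, 0, 0, 0.6], [0, 0, -1, 0, 0, 0, 0.6]]
  ]
}}

```text
time: 9.67
tool_pos: [430.8, 288.7, 203.4]
tcp_rot: [[0.99, 0.142, -0.0], [0.142, -0.99, -0.0], [-0.001, 0.0, -1.0]]
force: [-0.3, 0.9, -0.3]
width: 56.6
gripper_force: 0.0
```

```bash
python3 - <<'E' 2>/dev/null
from h import *
s=camera('side')[:,:,::-1]; cv2.imwrite('pics/side3_raw.png',s)
a=cv2.resize(s[150:390,220:480],None,fx=2,fy=2,interpolation=2)
cv2.imwrite('pics/c4.png',np.clip(a*1.4,0,255).astype(np.uint8))
E
```

```text
(no output)
```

View pics/c4.png

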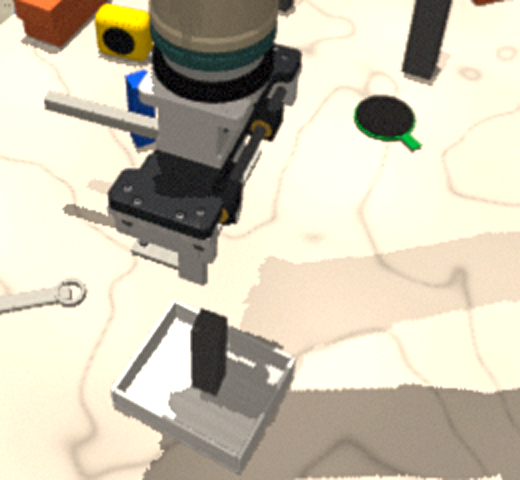

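The worn stick stands upright in the tray at (208,352) in the crop. Next I move over the new stick.

{"api": "move_arm", "payload": {
  "plan": [
    [[0.1, 0.5, 0, 0, 0, 0, 0.6], [0.23, 1, 0, 0, 0, 0, 0.6], [0.23, 1, 0, 0, 0, 0, 0.6], [0.23, 1, 0, 0, 0, 0, 0.6], [0.23, 1, 0, 0, 0, 0, 0.6], [0.23, 1, 0, 0, 0, 0, 0.6], [0.23, 1, 0, 0, 0, 0, 0.6], [0.23, 1, 0, 0, 0, 0, 0.6], [0.23, 1, 0, 0, 0, 0, 0.6], [0.23, 1, 0, 0, 0, 0, 0.6], [0.23, 1, 0, 0, 0, 0, 0.6], [0.23, 1, 0, 0, 0, 0, 0.6], [0.23, 1, 0, 0, 0, 0, 0.6], [0.23, 1, 0, 0, 0, 0, 0.6], [0.23, 1, 0, 0, 0, 0, 0.6], [0.23, 1, 0, 0, 0, 0, 0.6], [0.23, 1, 0, 0, 0, 0, 0.6], [0.23, 1, 0, 0, 0, 0, 0.6], [0.23, 1, 0, 0, 0, 0, 0.6], [0.1, 0.5, 0, 0, 0, 0, 0.6]]
  ]
}}

```text
time: 11.38
tool_pos: [641.1, -261.7, 201.4]
tcp_rot: [[0.99, 0.138, -0.0], [0.138, -0.99, -0.003], [-0.001, 0.003, -1.0]]
force: [0.5, -0.5, -0.5]
width: 56.2
gripper_force: 0.0
```

{"api": "move_arm", "payload": {
  "plan": [
    [[0, 0, -0.7, 0, 0, 1, 0.6], [0, 0, -0.7, 0, 0, 1, 0.6], [0, 0, 0, 0, 0, 0, 0.6], [0, 0, 0, 0, 0, 0, 0.6], [0, 0, 0, 0, 0, 0, 0.6]]
  ]
}}

```text
time: 11.8
tool_pos: [640.6, -256.1, 243.1]
tcp_rot: [[0.998, -0.055, -0.001], [-0.055, -0.998, 0.001], [-0.001, -0.001, -1.0]]
force: [-0.1, 0.2, -0.8]
width: 56.5
gripper_force: 0.0
```

```bash
python3 - <<'E' 2>/dev/null
from h import *
wshot('w5')
w=cv2.imread('pics/w5_raw.png')[130:250,240:400]
cv2.imwrite('pics/c5.png',np.clip(255*(cv2.resize(w,None,fx=5,fy=5,interpolation=2)/140.)**.7,0,255).astype(np.uint8))
E
```

```text
[ 640.6 -256.1  243.1] [[0.998, -0.055, -0.001], [-0.055, -0.998, 0.001], [-0.001, -0.001, -1.0]]
```

View pics/c5.png

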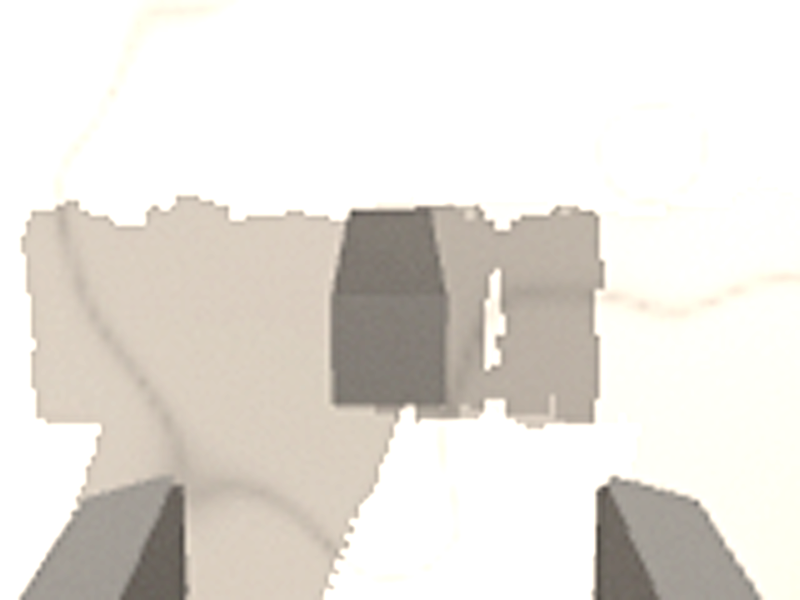

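The new stick's top face is square to the gripper, spanning (332–447, 293–405) in the crop and centred between the fingertips at (183) and (598).

```bash
python3 - <<'E' 2>/dev/null
from h import *
np.set_printoptions(precision=1,suppress=True)
f=lambda P:(np.array(P,float)+.5)/5-.5+[240,130]
s=wplane('w5',f([(332,293),(448,293),(446,405),(332,405)]),130);print(s.mean(0),np.hypot(*np.diff(s,axis=0).T))
o=get_obs();print(o["tool_pos"],tw(*(s.mean(0)-o["tool_pos"][:2])))
E
```

```text
[ 640.3 -256.8] [24.9 25.  24.9]
[ 640.4 -256.   242.8] [ 0.   0.8 -0. ]
```

{"api": "move_arm", "payload": {
  "plan": [
    [[0, 0.03, 0.6, 0, 0, 0, 0.6], [0, 0, 1, 0, 0, 0, 0.6], [0, 0, 1, 0, 0, 0, 0.6], [0, 0, 1, 0, 0, 0, 0.6], [0, 0, 0.8, 0, 0, 0, 0.6], [0, 0, 0.4, 0, 0, 0, 0.6], [0, 0, 0, 0, 0, 0, 0.6], [0, 0, 0, 0, 0, 0, 0.6]]
  ]
}}

```text
time: 12.52
tool_pos: [640.9, -257.4, 99.8]
tcp_rot: [[0.998, -0.057, -0.001], [-0.057, -0.998, 0.0], [-0.001, -0.0, -1.0]]
force: [0.0, 0.3, 0.3]
width: 56.3
gripper_force: 0.0
```

{"api": "move_arm", "payload": {
  "plan": [
    [[0, 0, 0, 0, 0, 0, 0.35], [0, 0, 0, 0, 0, 0, 0.25], [0, 0, 0, 0, 0, 0, 0.15], [0, 0, 0, 0, 0, 0, 0.15], [0, 0, 0, 0, 0, 0, 0.15], [0, 0, 0, 0, 0, 0, 0.15], [0, 0, -0.3, 0, 0, 0, 0.15], [0, 0, -0.8, 0, 0, 0, 0.15], [0, 0, -0.9, 0, 0, 0, 0.15], [0, 0, -0.9, 0, 0, 0, 0.15], [0, 0, -0.8, 0, 0, 0, 0.15], [0, 0, 0, 0, 0, 0, 0.15], [0, 0, 0, 0, 0, 0, 0.15]]
  ],
  "newtons": 25
}}

```text
time: 13.6
tool_pos: [641.7, -257.9, 212.7]
tcp_rot: [[0.998, -0.057, 0.003], [-0.057, -0.998, -0.001], [0.003, 0.001, -1.0]]
force: [0.0, -0.3, -2.8]
width: 25.0
gripper_force: 24.9
```

{"api": "move_arm", "payload": {
  "plan": [
    [[-0.14, -0.45, 0, 0, 0, 0, 0.15], [-0.28, -0.91, 0, 0, 0, 0, 0.15], [-0.28, -0.91, 0, 0, 0, 0, 0.15], [-0.28, -0.91, 0, 0, 0, 0, 0.15], [-0.28, -0.91, 0, 0, 0, 0, 0.15], [-0.28, -0.91, 0, 0, 0, 0, 0.15], [-0.28, -0.91, 0, 0, 0, 0, 0.15], [-0.28, -0.91, 0, 0, 0, 0, 0.15], [-0.28, -0.91, 0, 0, 0, 0, 0.15], [-0.28, -0.91, 0, 0, 0, 0, 0.15], [-0.28, -0.91, 0, 0, 0, 0, 0.15], [-0.28, -0.91, 0, 0, 0, 0, 0.15], [-0.14, -0.45, 0, 0, 0, 0, 0.15], [0, 0, 0, 0, 0, -0.5, 0.15], [0, 0, 0, 0, 0, -0.8, 0.15], [0, 0, 0, 0, 0, -0.67, 0.15], [0, 0, 0, 0, 0, 0, 0.15], [0, 0, 0, 0, 0, 0, 0.15], [0, 0, 0, 0, 0, 0, 0.15]]
  ]
}}

```text
time: 15.18
tool_pos: [558.5, 74.6, 210.3]
tcp_rot: [[0.991, 0.137, -0.002], [0.137, -0.991, -0.0], [-0.002, 0.0, -1.0]]
force: [-0.6, -0.0, -1.4]
width: 24.4
gripper_force: 25.0
```

{"api": "move_arm", "payload": {
  "plan": [
    [[0, -0.02, 0.4, 0, 0, 0, 0.15], [0, 0, 0.7, 0, 0, 0, 0.15], [0, 0, 0.4, 0, 0, 0, 0.15], [0, 0, 0.1, 0, 0, 0, 0.15], [0, 0, 0.1, 0, 0, 0, 0.15], [0, 0, 0.1, 0, 0, 0, 0.15], [0, 0, 0, 0, 0, 0, 0.15], [0, 0, 0, 0, 0, 0, 0.15]]
  ]
}}

```text
time: 15.85
tool_pos: [559.3, 75.5, 157.6]
tcp_rot: [[0.99, 0.139, 0.001], [0.139, -0.99, 0.0], [0.001, -0.0, -1.0]]
force: [1.0, 0.1, -1.8]
width: 25.1
gripper_force: 25.0
```

{"api": "move_arm", "payload": {
  "plan": [
    [[0, 0, 0.1, 0, 0, 0, 0.15], [0, 0, 0.1, 0, 0, 0, 0.15], [0, 0, 0.1, 0, 0, 0, 0.15], [0, 0, 0, 0, 0, 0, 0.15], [0, 0, 0, 0, 0, 0, 0.15]]
  ]
}}

```text
time: 16.27
tool_pos: [558.9, 75.5, 148.0]
tcp_rot: [[0.99, 0.139, -0.0], [0.139, -0.99, -0.0], [-0.0, -0.0, -1.0]]
force: [0.9, 0.3, -2.2]
width: 25.2
gripper_force: 25.0
```

{"api": "move_arm", "payload": {
  "plan": [
    [[0, 0, 0.2, 0, 0, 0, 0.15], [0, 0, 0.2, 0, 0, 0, 0.15], [0, 0, 0.2, 0, 0, 0, 0.15], [0, 0, 0.2, 0, 0, 0, 0.15], [0, 0, 0.2, 0, 0, 0, 0.15], [0, 0, 0.1, 0, 0, 0, 0.15], [0, 0, 0, 0, 0, 0, 0.15], [0, 0, 0, 0, 0, 0, 0.15]]
  ]
}}

```text
time: 16.93
tool_pos: [558.9, 75.5, 114.9]
tcp_rot: [[0.99, 0.139, -0.001], [0.139, -0.99, -0.0], [-0.001, -0.0, -1.0]]
force: [0.1, 0.3, -2.1]
width: 25.0
gripper_force: 25.0
```

{"api": "move_arm", "payload": {
  "plan": [
    [[0, 0, 0.1, 0, 0, 0, 0.15], [0, 0, 0.06, 0, 0, 0, 0.15], [0, 0, 0.04, 0, 0, 0, 0.15], [0, 0, 0.04, 0, 0, 0, 0.15], [0, 0, 0, 0, 0, 0, 0.15], [0, 0, 0, 0, 0, 0, 0.15]]
  ]
}}

```text
time: 17.43
tool_pos: [559.2, 75.7, 108.8]
tcp_rot: [[0.99, 0.139, 0.0], [0.139, -0.99, 0.0], [0.001, -0.0, -1.0]]
force: [-1.4, 0.3, 4.5]
width: 24.7
gripper_force: 25.0
```

{"api": "move_arm", "payload": {
  "plan": [
    [[0, 0, 0.04, 0, 0, 0, 0.15], [0, 0, 0, 0, 0, 0, 0.15], [0, 0, 0, 0, 0, 0, 0.15]]
  ]
}}

```text
time: 17.68
tool_pos: [559.9, 75.9, 108.7]
tcp_rot: [[0.99, 0.139, 0.002], [0.139, -0.99, 0.001], [0.002, -0.0, -1.0]]
force: [-3.3, 0.9, 12.2]
width: 24.8
gripper_force: 25.0
```

{"api": "move_arm", "payload": {
  "plan": [
    [[0, 0, 0, 0, 0, 0, 0.3], [0, 0, 0, 0, 0, 0, 0.4], [0, 0, 0, 0, 0, 0, 0.5], [0, 0, 0, 0, 0, 0, 0.5], [0, 0, -0.5, 0, 0, 0, 0.5], [0, 0, -1, 0, 0, 0, 0.5], [0, 0, -1, 0, 0, 0, 0.5], [0, 0, -0.9, 0, 0, 0, 0.5], [0, 0, 0, 0, 0, 0, 0.5], [0, 0, 0, 0, 0, 0, 0.5]]
  ]
}}

```text
time: 18.52
tool_pos: [560.1, 75.7, 210.0]
tcp_rot: [[0.99, 0.139, 0.003], [0.139, -0.99, 0.001], [0.003, -0.0, -1.0]]
force: [-0.4, 0.9, -1.7]
width: 47.2
gripper_force: 0.0
```

```bash
python3 - <<'E' 2>/dev/null
from h import *
wshot('w6')
w=cv2.imread('pics/w6_raw.png'); s=camera('side')[:,:,::-1]; cv2.imwrite('pics/side6_raw.png',s)
a=cv2.resize(w[60:300,140:480],None,fx=1.5,fy=1.5,interpolation=2)
b=cv2.resize(s[140:290,265:365],None,fx=2.8,fy=2.8,interpolation=2)
o=np.zeros((425,800,3),np.uint8); o[:a.shape[0],:a.shape[1]]=a; o[:b.shape[0],515:515+b.shape[1]]=b
cv2.imwrite('pics/c6.png',np.clip(255*(o/150.)**.7,0,255).astype(np.uint8))
E
```

```text
[560.1  75.7 210. ] [[0.99, 0.139, 0.003], [0.139, -0.99, 0.001], [0.003, -0.0, -1.0]]
```

View pics/c6.png

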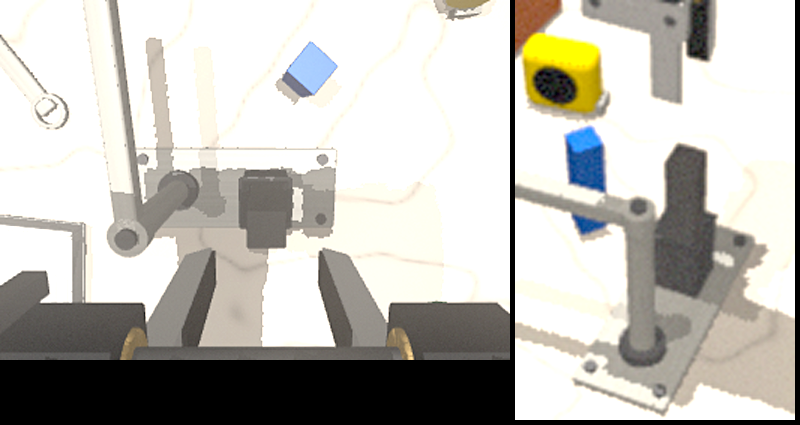

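The new stick stands home in the socket (266,208), and the bar is out to the far side, about 97° open with its pivot at (126,237). Next I move behind the bar with the fingers shut.

{"api": "move_arm", "payload": {
  "plan": [
    [[0.4, -0.5, 0, 0, 0, 0, 0], [0.7, -0.95, 0, 0, 0, 0, 0], [0.7, -0.95, 0, 0, 0, 0, 0], [0.7, -0.95, 0, 0, 0, 0, 0], [0.6, -0.8, 0, 0, 0, 0, 0], [0.3, -0.45, 0, 0, 0, 0, 0], [0, 0, 0, 0, 0, 0, 0], [0, 0, 0.7, 0, 0, 0, 0], [0, 0, 0.7, 0, 0, 0, 0], [0, 0, 0.7, 0, 0, 0, 0], [0, 0, 0, 0, 0, 0, 0], [0, 0, 0, 0, 0, 0, 0]]
  ]
}}

```text
time: 19.62
tool_pos: [639.3, 224.6, 143.9]
tcp_rot: [[0.99, 0.138, -0.004], [0.138, -0.99, -0.002], [-0.005, 0.002, -1.0]]
force: [0.5, -0.2, 0.3]
width: 0.6
gripper_force: 0.0
```

{"api": "move_arm", "payload": {
  "plan": [
    [[0.09, 0.38, -0.1, 0, 0, 0, 0], [0.09, 0.38, 0, 0, 0, 0, 0], [0.09, 0.48, 0, 0, 0, 0, 0], [0.09, 0.48, 0, 0, 0, 0, 0], [-0.03, 0.47, 0, 0, 0, 0, 0], [-0.03, 0.47, 0, 0, 0, 0, 0], [-0.16, 0.46, 0, 0, 0, 0, 0], [-0.16, 0.46, 0, 0, 0, 0, 0], [-0.29, 0.41, 0, 0, 0, 0, 0], [-0.29, 0.41, 0, 0, 0, 0, 0], [-0.4, 0.33, 0, 0, 0, 0, 0], [-0.4, 0.33, 0, 0, 0, 0, 0], [-0.4, 0.17, 0, 0, 0, 0, 0], [-0.4, 0.17, 0, 0, 0, 0, 0], [0, 0, 0, 0, 0, 0, 0], [0, 0, 0, 0, 0, 0, 0]]
  ]
}}

```text
time: 20.95
tool_pos: [597.8, 55.6, 149.0]
tcp_rot: [[0.99, 0.138, 0.0], [0.138, -0.99, -0.0], [0.0, 0.0, -1.0]]
force: [0.9, 0.0, 0.3]
width: 0.6
gripper_force: 0.0
```

{"api": "move_arm", "payload": {
  "plan": [
    [[-0.15, 0.05, 0, 0, 0, 0, 0], [-0.15, 0.05, 0, 0, 0, 0, 0], [-0.15, 0.05, 0, 0, 0, 0, 0], [-0.1, 0, 0, 0, 0, 0, 0], [-0.08, 0, 0, 0, 0, 0, 0], [0, 0, 0, 0, 0, 0, 0], [0, 0, 0, 0, 0, 0, 0]]
  ]
}}

```text
time: 21.53
tool_pos: [579.9, 49.8, 148.8]
tcp_rot: [[0.99, 0.139, -0.0], [0.139, -0.99, 0.0], [-0.0, -0.0, -1.0]]
force: [-0.4, 0.4, -0.2]
width: 0.5
gripper_force: 0.0
```

Not at the stop yet, so I creep on in small steps.

{"api": "move_arm", "payload": {
  "plan": [
    [[-0.06, 0, 0, 0, 0, 0, 0], [-0.06, 0, 0, 0, 0, 0, 0], [0, 0, 0, 0, 0, 0, 0], [0, 0, 0, 0, 0, 0, 0]]
  ]
}}

```text
time: 21.87
tool_pos: [577.7, 49.4, 149.0]
tcp_rot: [[0.99, 0.139, 0.003], [0.139, -0.99, 0.0], [0.003, 0.0, -1.0]]
force: [4.8, 0.5, -2.8]
width: 0.1
gripper_force: 2.0
```

{"api": "move_arm", "payload": {
  "plan": [
    [[-0.05, 0, 0, 0, 0, 0, 0], [0, 0, 0, 0, 0, 0, 0], [0, 0, 0, 0, 0, 0, 0]]
  ]
}}

```text
time: 22.12
tool_pos: [577.6, 49.4, 149.1]
tcp_rot: [[0.99, 0.139, 0.005], [0.139, -0.99, 0.001], [0.005, 0.0, -1.0]]
force: [6.9, 0.5, -5.1]
width: 0.5
gripper_force: 3.5
```

At the stop. I back off and lift, then look.

{"api": "move_arm", "payload": {
  "plan": [
    [[0.3, 0, 0, 0, 0, 0, 0], [0.7, 0, 0, 0, 0, 0, 0], [0, 0, -0.8, 0, 0, 0, 0], [0, 0, -1, 0, 0, 0, 0], [0, 0, -1, 0, 0, 0, 0], [-1, 0, 0, 0, 0, 0, 0], [-1, 0, 0, 0, 0, 0, 0], [-1, 0, 0, 0, 0, 0, 0], [-1, 0, 0, 0, 0, 0, 0], [0, 0, 0, 0, 0, 0, 0], [0, 0, 0, 0, 0, 0, 0]]
  ]
}}

```text
time: 23.03
tool_pos: [484.0, 36.1, 233.1]
tcp_rot: [[0.99, 0.139, -0.002], [0.139, -0.99, -0.0], [-0.002, 0.0, -1.0]]
force: [0.8, 0.6, 0.3]
width: 0.8
gripper_force: 0.0
```

```bash
python3 - <<'E' 2>/dev/null
from h import *
wshot('w7')
w=cv2.imread('pics/w7_raw.png'); s=camera('side')[:,:,::-1]
a=cv2.resize(w[:320],None,fx=.8,fy=.8,interpolation=3)
b=cv2.resize(s[90:390,225:480],None,fx=1.1,fy=1.1,interpolation=2)
o=np.zeros((340,800,3),np.uint8); o[:a.shape[0],:a.shape[1]]=a; o[:b.shape[0],515:515+b.shape[1]]=b
cv2.imwrite('pics/c7.png',np.clip(255*(o/150.)**.7,0,255).astype(np.uint8))
E
```

```text
[484.   36.1 233.1] [[0.99, 0.139, -0.002], [0.139, -0.99, -0.0], [-0.002, 0.0, -1.0]]
```

View pics/c7.png

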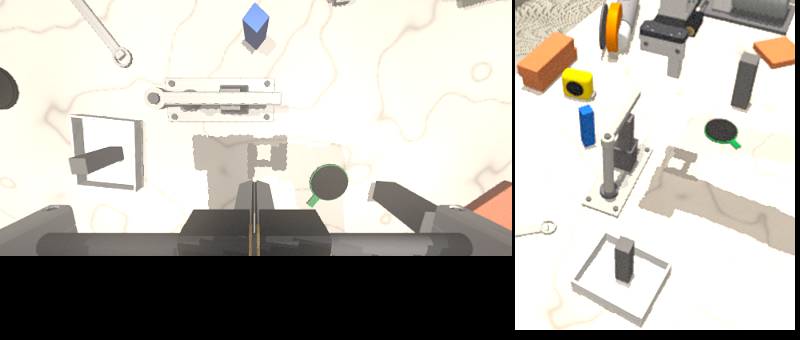

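The bar lies parallel to the plate over the new stick, running (153,98) to (281,98). The worn stick stands in the tray, the thick stick is upright, and the bystanders are untouched.

```bash
python3 -c "
from workcell import *
print(hand_in())"
```

```text
the job is handed in; nothing more can be done
None
```

The job is done and handed in at about 23 s: the new stick is fully home under the closed keeper bar, the worn stick stands upright in the tray, and the last pictures show no other stick toppled and nothing else moved.

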